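Stop the dosing pump, then open the detergent canister's safety cap

ROBOT

A 6-joint arm with a two-finger parallel gripper is mounted at the origin on the work surface. World frame = base frame: x ahead of the robot, y to its left, z up, the work surface at z = 0. Lengths are in m, angles in rad, forces in N, time in s.
With the tool pointing down it reaches from about 0.375 to 0.9 m from the base axis. Payload 3.1 kg.
Tool frame: the origin (TCP) lies midway between the tips of the shut fingers; the grasp point (between the pads) lies 19 mm behind it (manip.grasp_offset is the distance from the TCP to the grasp point, in m); z points along the fingers, y is the line along which they close (so a half turn about z gives the same grasp; the last joint's range is limited). The gripper opens to 85 mm and grips with 20 to 120 N. Pads are 22 mm wide; open, the fingers measure 114 mm over their backs; the gripper's body (76 mm by 85 mm) begins 54 mm behind the grasp point. The pads swing forward as they close: fully open they stand 13 mm farther back than shut.
Start: joints at [-1.377, 0.527, 1.433, -0, 1.181, -0.178], TCP at [0.227, -0.582, 0.231] pointing down, gripper open.
Joint ranges: [-3.08, 3.08], [-0.75, 2.2], [0.22, 2.44], [-1.43, 4.57], [0, 2.65], [-2.85, 2.85]. Speed limits (rad/s): [2.79, 2.79, 3.14, 3.14, 3.14, 3.14].

INTERFACE

Orientations are given as a unit quaternion [x, y, z, w].
In Python, from station import sensors, cams, order, manip gives the robot as it stands.
- The arm moves only by the tool move_arm, never from a script. Its argument "targets" is a list of rows, each an object of numbers: "dx", "dy", "dz": the shift along the world's x, y, z normalised to -1 to 1, where 1 is 25 mm; "rx", "ry", "rz": the turn, a rotation vector about the world's x, y, z normalised to -1 to 1, where 1 is 30 degrees. A call has exactly 10 rows; each row shifts and turns the commanded pose from where the row before left it; what a row does not reach is not made up. A row lasts 1/8 s, in which the tool goes at most 62.5 mm and 10.7 degrees, less where a joint would pass 70% of its speed; a pose out of reach is approached as far as the arm can. A call with a number of a shift or a turn outside -1 to 1 is refused whole. A call with a gripper value outside its range is refused whole. "claw" is the opening in per cent of the stroke, from 0 (shut) to 100 (fully open), set as the call begins (left out, the last holds). The fingers move at their own pace and stop on an object; "newtons" is the grip in N (left out, the last holds). Time passes only in rows, so rows that do not move let the fingers close, or fill a call up. It gives the time, the measured TCP pose, the force, the opening and the grip force at its end, in the units of the state.
- sensors.sense(): the state, without advancing time (a new reading comes with each control period).
- cams.snapshot(name): name is "scene" or "top" or "wrist"; returns the picture (420x560x3 uint8, red, green, blue); there is no depth.
- cams.camera_model(name): a dict with "fx", "fy", "cx", "cy" (pixels), "distortion" ([k1, k2, p1, p2, k3] as OpenCV has them; the pictures are not rectified), "extrinsics" (4x4, takes a point from world to camera coordinates). Camera axes: x right, y down, z forward; pixel columns grow to the right and rows downward; lengths in m; the calibration is good to about 2 mm. A picture is of the moment at which its call begins: read the wrist's pose just before it. camera_model takes no time and is no camera call; for the wrist camera it gives the pose at the moment of the call.
- order.sign_off(): hands the job in; it is judged then, once.
The state is a dict: "t": time; "q": joint angles; "qd": joint speeds; "tau": joint torques, N m; "tcp_pos": TCP position; "tool_rot": TCP orientation; "force": force on the tool from outside, world axes, zero at the start; "ft_torque": the same for the moment, N m; "finger_gap": opening from 0.0 (shut) to 1.0 (fully open); "gripper_force": force on a finger pad.
Only numpy, scipy, OpenCV 4.12 (cv2) and the standard library are available. Lean on these libraries where they do the work, as an engineer would, in place of code of your own. Each camera call takes 0.05 s, during which the arm holds its last target. There are 200 camera calls.

TASK

In this laundry room, stop the dosing pump by pressing the small button recessed in its top fully in with the pin tool, then put the pin tool back upright in its stand, fully seated, and let go of it. Then push the canister's safety cap down, twist it about a quarter turn counter-clockwise (seen from above) while it is down, and lift it off; finish while still holding the cap in the gripper, level and still, a few centimetres clear above the canister's mouth. Leave the powder box, cup and rinse bottle where they are.

Things in the scene. Friction and masses are not known exactly. Their poses are not given: they have to be found in the camera images.
- pin_tool: Loose pin tool (about 60 g), starts standing upright in the stand: black round handle 22 mm across and 70 mm tall, below it a steel pin 5 mm across and 30 mm long. Origin on the axis at the underside of the handle, z along the axis towards the handle's top.
- tool_centre (a point): Centre of the pin tool's handle, on its axis, 35 mm above the handle's underside and 65 mm above the pin's tip.
- tool_tip (a point): Lower end of the pin tool's steel pin, on its axis; z points up the tool.
- stand_hole (a point): Centre of the mouth of the round hole (12 mm across, 38 mm deep) in the top of the fixed dark wooden stand, a block 60 x 60 x 45 mm tall on the table. The pin goes in loosely and the handle's flat underside rests on the block's top.
- button_top (a point): Centre of the top of the stop button: white, 12 mm across, in a round well 16 mm across, 6 mm below the top of the fixed grey dosing pump (box 130 x 110 x 80 mm tall; well on its long centre line, 35 mm in from a short edge; a gauge 8 mm high and a stud 12 mm high on the other half). It moves down as pressed. Fingers do not fit the well.
- stop_button (a joint): How far the stop button is pressed: 0 out, 0.005 m fully in. It springs back; 1.5 N to start, 4 N fully in.
- cap: Loose grey ribbed round cap (40 g), 48 mm across, 32 mm tall, open below, two inner tabs under the neck's lugs. Origin at the centre of its underside, z up, x through a tab, at the start along the canister's x within 2 degrees. To free it, push it down at least 4.5 mm (6 to 8 is good), turn it counter-clockwise 45 to 135 degrees while down (clockwise is blocked), then lift straight off.
- cap_centre (a point): Centre of the safety cap on its axis, half-way up (16 mm below its top). On the neck it has about 1 mm of sideways play.
- canister: Fixed white detergent canister, 130 x 90 mm, its foot in a steel tray 150 x 110 mm screwed to the table. Origin on the table under the neck's axis. The shoulder round the neck rises to 129 mm; the cap's underside starts at 154 mm, so 25 mm of bare neck (33 mm across the lugs) lies below it.
- mouth (a point): Fixed point on the neck's axis, 182 mm above the table, at the top of the spring liner when that is up: the inside of the locked cap's top rests there (the cap's underside is then 28 mm below). Its axes are the canister's.
- liner (a joint): How far the spring-loaded liner in the mouth, on which the cap rests, is pushed down: 0 up, 0.009 m at its stop. It takes about 5 N to start and 10.5 N at its stop.
- powder_box: Bystander: cardboard box 70 x 140 x 90 mm tall, origin at the centre of its underside.
- scoop_cup: Bystander: white cup 72 mm across, 60 mm tall, origin at the centre of its underside.
- rinse_bottle: Bystander: white round bottle 56 mm across, 130 mm tall with a narrow cap, standing loose, origin at the centre of its underside.
Things that resemble listed ones, but are neither listed nor needed, are in the scene too. Leave any pink, red or turquoise look-alike of the cap alone.

How it is judged:
On the way, in this order (a step that is already met when the one before it is completed fails the run):
1. the stop button is pressed in (at least 4 of its 5 mm) by the pin tool's tip (value of joint stop_button above 0.004 m and distance between tool_tip and button_top below 0.009 m and angle between tool_centre's own z axis and vertical below 0.5 rad), for 0.05 s.
2. the pin tool stands in its stand again, let go (horizontal distance between tool_tip and stand_hole below 0.008 m and z of tool_tip in the frame of stand_hole below -0.026 m and angle between tool_centre's own z axis and vertical below 0.12 rad and contact force between pin_tool and the fingers below 0.1 N), for 0.2 s.
3. the cap is pushed down (liner at least 4 mm in) while still locked (value of joint liner above 0.004 m and z of cap in the frame of mouth below -0.031 m and angle between the x axis of cap and the x axis of mouth, either way round below 0.35 rad), for 0.05 s.
4. the cap is turned past its lugs (more than 43 degrees) while pushed down (angle between the x axis of cap and the x axis of mouth, either way round above 0.75 rad and z of cap in the frame of mouth below -0.026 m), for 0.05 s.
At the end, for the whole second after the job is handed in: Cap held still in the fingers, tilted under 17 degrees, underside 10 to 150 mm above the raised liner, within 35 mm of the neck's axis, off the canister; pin tool let go in its stand, upright within 7 degrees, pin 26 mm or more deep; stop button out again (all of step 2 and z of cap in the frame of mouth between 0.01 and 0.15 m and horizontal distance between cap_centre and mouth below 0.035 m and angle between cap_centre's own z axis and vertical below 0.3 rad and linear speed of cap below 0.03 m/s and contact force between cap and the fingers above 2 N and contact force between cap and canister below 0.1 N and value of joint stop_button below 0.002 m); the arm keeps its last pose, push and grip.
It fails at once if the powder box is moved by more than 30 mm or tipped (distance of powder_box from where it was at the start of the episode above 0.03 m or angle between powder_box's own z axis and vertical above 0.3 rad).
It fails at once if the scoop cup is moved by more than 30 mm or tipped (distance of scoop_cup from where it was at the start of the episode above 0.03 m or angle between scoop_cup's own z axis and vertical above 0.3 rad).
It fails at once if the rinse bottle is moved by more than 30 mm or tipped (distance of rinse_bottle from where it was at the start of the episode above 0.03 m or angle between rinse_bottle's own z axis and vertical above 0.3 rad).
It also fails if it takes over 61 s, if anything falls off the work surface, if the arm or the gripper's body presses on something with over 40 N, if the wrist force passes 120 N, or if a joint passes its speed limit or range.

## Working session

There is one attempt and no reset: what is moved stays moved. The work goes in short steps, Python scripts to look and compute and a tool call to move; the robot and the scene stay as the last step left them, time stands still between calls to the robot, and variables do not carry over. Pictures are saved under pics/ and viewed, at most 10 in all, crops included, and the job is handed in when it is done.

Besides the shell and the picture viewer there is one more tool, called after ">>>" in YAML: its name, and indented under it one key for each argument. move_arm: Moves the arm, as the interface text tells. Scaled input: -1 to 1 covers 25 mm each way for a shift and 30 degrees each way for a turn. Its arguments: {"type":"object","properties":{"targets":{"type":"array"},"claw":{"type":"number"},"newtons":{"type":"number"}},"required":["targets"]}

```bash
ls; mkdir -p pics; python3 - <<'E'
from station import sensors,cams,manip
import cv2
print(sensors.sense()); print(manip.grasp_offset)
for n in("scene","top","wrist"):
    im=cams.snapshot(n); cv2.imwrite(f"pics/{n}0.png",im[:,:,::-1]); 
    m=cams.camera_model(n); print(n,m['fx'],m['cx'],m['cy'],m['distortion']); print(m['extrinsics'])
a=cv2.imread("pics/scene0.png")
E
```

```text
pics
{'t': 0.0, 'q': array([-1.37751393e+00,  5.28473022e-01,  1.43389848e+00,  1.50877964e-05,
        1.18137842e+00, -1.78548089e-01]), 'qd': array([ 1.92037971e-03,  7.61566052e-04,  2.44335628e-03, -1.46508496e-03,
        7.60641091e-05, -8.53116850e-04]), 'tau': array([ 3.19894407e-04, -4.42341828e+01, -1.78025651e+01, -1.98696875e-04,
        8.45996401e-03, -1.38157031e-05]), 'tcp_pos': array([ 0.2269412 , -0.58158319,  0.23033061]), 'tool_rot': array([ 9.82767442e-01,  1.84843153e-01, -9.70585685e-07, -1.07865607e-03]), 'force': array([ 0.53759213, -0.44898977,  0.26017974]), 'ft_torque': array([-0.01701758, -0.0389367 ,  0.0589376 ]), 'gripper_force': 0.0, 'finger_gap': 1.001370910096084}
0.0187
scene 395.1105253942091 279.8222946836147 205.11420502462954 [-0.07417389  0.          0.          0.          0.        ]
[[ 0.47389641  0.88050257  0.01172261 -0.20185783]
 [ 0.61094474 -0.3191719  -0.72448314 -0.26083015]
 [-0.63416774  0.35049183 -0.68919283  1.40207254]
 [ 0.          0.          0.          1.        ]]
top 429.78365092558965 284.49000405229214 216.44784730669772 [0.02628632 0.         0.         0.         0.        ]
[[-0.00326215 -0.99942126  0.03386019 -0.08710535]
 [-0.99028415 -0.00147869 -0.1390508   0.5652763 ]
 [ 0.13902039 -0.03398482 -0.9897062   0.98270809]
 [ 0.          0.          0.          1.        ]]
wrist 342.8716674407325 282.050103362088 215.84729683014967 [-0.0747018  0.         0.         0.         0.       ]
[[ 0.36255653 -0.93196124 -0.00100429 -0.62483602]
 [-0.88858912 -0.34600819  0.30114402 -0.03775485]
 [-0.28100204 -0.10828933 -0.95357814  0.37964552]
 [ 0.          0.          0.          1.        ]]
```

View pics/scene0.png

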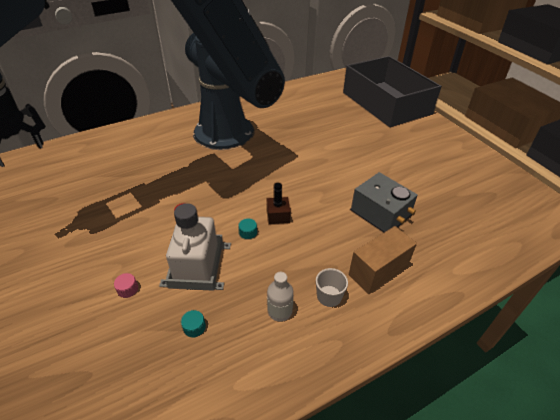

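View pics/top0.png

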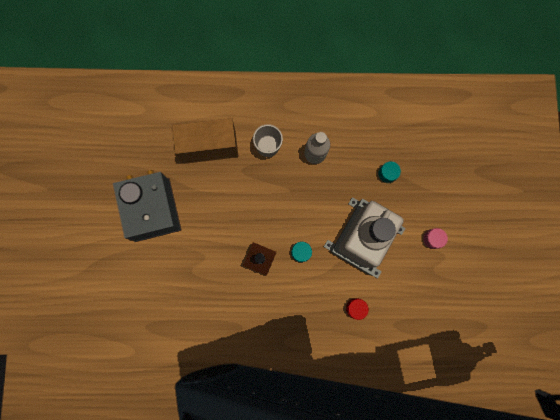

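The scene view shows the pin tool in its stand at about (278,200), the pump at (385,200) and the cap at (186,215). In the top view they are at tool (258,258), button (146,217) and cap (383,230). I'll make one enlarged composite to get exact pixels.

```bash
cat > h.py <<'E'
import numpy as np,cv2
from station import sensors,cams
def ray(m,p):
    K=np.array([[m['fx'],0,m['cx']],[0,m['fy'],m['cy']],[0,0,1.]])
    u=cv2.undistortPoints(np.array([[p]],float),K,np.array(m['distortion'])).ravel()
    E=m['extrinsics'];d=E[:3,:3].T@np.array([u[0],u[1],1]);return -E[:3,:3].T@E[:3,3],d/np.linalg.norm(d)
def plane(m,p,z):
    o,d=ray(m,p);return o+d*(z-o[2])/d[2]
def tri(rs):
    A=sum(np.eye(3)-np.outer(d,d) for o,d in rs);b=sum((np.eye(3)-np.outer(d,d))@o for o,d in rs)
    x=np.linalg.solve(A,b);return x,[round(1e3*np.linalg.norm((np.eye(3)-np.outer(d,d))@(x-o)),1) for o,d in rs]
def proj(m,P):
    E=m['extrinsics'];K=np.array([[m['fx'],0,m['cx']],[0,m['fy'],m['cy']],[0,0,1.]])
    return cv2.projectPoints(np.array([P],float),cv2.Rodrigues(E[:3,:3])[0],E[:3,3],K,np.array(m['distortion']))[0].ravel()
def crop(im,x,y,w,h,k,step=10):
    c=cv2.resize(im[y:y+h,x:x+w],None,fx=k,fy=k,interpolation=cv2.INTER_CUBIC);c=cv2.convertScaleAbs(c,alpha=1.8,beta=15)
    for X in range(-(-x//step)*step,x+w,step):
        cv2.line(c,((X-x)*k,0),((X-x)*k,6),(0,255,255),1);cv2.putText(c,str(X),((X-x)*k,16),0,.33,(0,255,255),1)
    for Y in range(-(-y//step)*step,y+h,step):
        cv2.line(c,(0,(Y-y)*k),(6,(Y-y)*k),(0,255,255),1);cv2.putText(c,str(Y),(8,(Y-y)*k+4),0,.33,(0,255,255),1)
    return c
E
python3 - <<'E'
from h import *
t=cv2.imread('pics/top0.png');s=cv2.imread('pics/scene0.png')
a=np.hstack([crop(t,235,235,50,50,5),crop(t,105,165,80,50*1+30,5)[:250*2][75:325,:270] if 0 else crop(t,125,195,50,50,5),crop(t,352,205,50,50,5)])
b=np.hstack([crop(s,255,178,50,50,5),crop(s,360,170,50,50,5),crop(s,162,197,50,50,5)])
cv2.imwrite('pics/c1.png',np.vstack([a,b]))
mt,ms=cams.camera_model('top'),cams.camera_model('scene')
print(plane(mt,(258,258),.115),plane(mt,(146,217),.074),plane(mt,(383,230),.186))
print(plane(ms,(278,185),.115),plane(ms,(377,187),.074),plane(ms,(185,212),.186))
E
```

```text
[ 0.46353511 -0.02717564  0.115     ] [0.55882334 0.22844711 0.074     ] [ 0.51714232 -0.28411881  0.186     ]
[ 0.4640746  -0.02738643  0.115     ] [0.55489063 0.23294763 0.074     ] [ 0.52266229 -0.28515203  0.186     ]
```

View pics/c1.png

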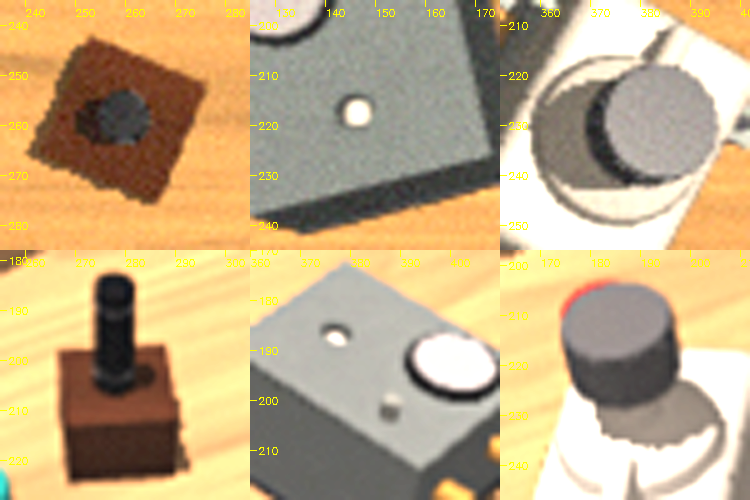

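Composite pixels:

| Item | Top view | Scene view |
|---|---|---|
| Tool top | (259.5,258) | (278,186) |
| Button | (146.4,217.3) | (377,187), partly hidden by the well rim |
| Cap top centre | (384.2,229.3) | (185.5,212) |

```bash
python3 - <<'E'
from h import *
from scipy.spatial.transform import Rotation as R
mt,ms=cams.camera_model('top'),cams.camera_model('scene')
for n,a,b in(('tool',(259.5,258),(278,186)),('btn',(146.4,217.3),(377,187)),('cap',(384.2,229.3),(185.5,212))):
    x,e=tri([ray(mt,a),ray(ms,b)]);print(n,x.round(4),e)
# stand top corners(top view) z=.045; pump corners z=.08
c=[plane(mt,p,.045)[:2] for p in((253,242.5),(276,252),(266,275.5),(240.5,265.5))]
print('stand',np.mean(c,0),[np.degrees(np.arctan2(*(c[(i+1)%4]-c[i])[::-1])).round() for i in range(4)],[np.linalg.norm(c[(i+1)%4]-c[i]).round(3) for i in range(4)])
s=sensors.sense();print(s['tcp_pos'],R.from_quat(s['tool_rot']).as_matrix().round(3))
m=cams.camera_model('wrist');o=ray(m,(280,210));print('wristcam',o[0],o[1])
E
```

```text
tool [ 0.4643 -0.0291  0.1124] [np.float64(1.4), np.float64(1.4)]
btn [0.5583 0.2275 0.0785] [np.float64(1.4), np.float64(1.4)]
cap [ 0.5195 -0.2854  0.1836] [np.float64(1.9), np.float64(1.9)]
stand [ 0.4646558  -0.02735743] [np.float64(-112.0), np.float64(157.0), np.float64(69.0), np.float64(-28.0)] [np.float64(0.058), np.float64(0.059), np.float64(0.064), np.float64(0.061)]
[ 0.22697887 -0.58173956  0.2305483 ] [[ 0.932  0.363 -0.   ]
 [ 0.363 -0.932  0.002]
 [ 0.    -0.002 -1.   ]]
wristcam [ 0.299671   -0.55427488  0.37276381] [-0.26797187 -0.09680006 -0.95855142]
```

>>> move_arm:
  targets:
    - {"dx":0.4,"dy":1}
    - {"dx":0.4,"dy":1}
    - {"dx":0.4,"dy":1}
    - {"dx":0.4,"dy":1}
    - {"dx":0.4,"dy":1}
    - {"dx":0.4,"dy":1}
    - {"dx":0.4,"dy":1}
    - {"dx":0.4,"dy":1}
    - {"dx":0.4,"dy":1}
    - {"dx":0.4,"dy":1}
  claw: 100
  newtons: 40

```text
schema error: expected keys dx, dy, dz, rx, ry, rz
```

>>> move_arm:
  targets:
    - {"dx":0.4,"dy":1}
    - {"dx":0.4,"dy":1}
    - {"dx":0.4,"dy":1}
    - {"dx":0.4,"dy":1}
    - {"dx":0.4,"dy":1}
    - {"dx":0.4,"dy":1}
    - {"dx":0.4,"dy":1}
    - {"dx":0.4,"dy":1}
    - {"dx":0.5,"dy":1}
    - {"dx":0.5,"dy":1}

```text
schema error: expected keys dx, dy, dz, rx, ry, rz
```

>>> move_arm:
  targets:
    - {"dx":0.5,"dy":0.7}
    - {"dx":0.4,"dy":0.7}
    - {"dx":0.4,"dy":0.7,"dz":-0.5}
    - {"dz":-0.5}
    - {}
    - {}
    - {}
    - {}
    - {}
    - {}

```text
schema error: expected keys dx, dy, dz, rx, ry, rz
```

```bash
python3 - <<'E'
from h import *
s=sensors.sense();m=cams.camera_model('wrist');im=cams.snapshot('wrist')[:,:,::-1].copy();cv2.imwrite('pics/w1.png',im)
print(s['tcp_pos'],proj(m,(.4645,-.028,.115)),proj(m,(.4645,-.028,.045)))
np.save('w1.npy',m['extrinsics'])
E
```

```text
[ 0.22697887 -0.58173956  0.2305483 ] [581.11690927 498.05572443] [ 19.36189812 -44.94022581]
```

View pics/w1.png

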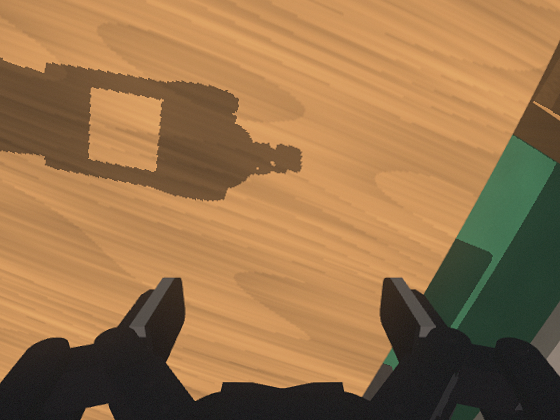

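The arm did not move: the rows need all six keys. The picture only shows the fingers over bare table. I'll resend the moves.

>>> move_arm:
  targets:
    - {"dx":0.4,"dy":1,"dz":0,"rx":0,"ry":0,"rz":0}
    - {"dx":0.4,"dy":1,"dz":0,"rx":0,"ry":0,"rz":0}
    - {"dx":0.4,"dy":1,"dz":0,"rx":0,"ry":0,"rz":0}
    - {"dx":0.4,"dy":1,"dz":0,"rx":0,"ry":0,"rz":0}
    - {"dx":0.4,"dy":1,"dz":0,"rx":0,"ry":0,"rz":0}
    - {"dx":0.4,"dy":1,"dz":0,"rx":0,"ry":0,"rz":0}
    - {"dx":0.4,"dy":1,"dz":0,"rx":0,"ry":0,"rz":0}
    - {"dx":0.4,"dy":1,"dz":0,"rx":0,"ry":0,"rz":0}
    - {"dx":0.4,"dy":1,"dz":0,"rx":0,"ry":0,"rz":0}
    - {"dx":0.4,"dy":1,"dz":0,"rx":0,"ry":0,"rz":0}
  claw: 100
  newtons: 40

```text
t: 1.45
tcp_pos: [0.3274, -0.331, 0.2313]
tool_rot: [0.983, 0.185, 0.0, 0.0]
force: [-1.1, -0.4, -0.2]
finger_gap: 1.002
gripper_force: 0.0
```

>>> move_arm:
  targets:
    - {"dx":0.45,"dy":1,"dz":0,"rx":0,"ry":0,"rz":0}
    - {"dx":0.45,"dy":1,"dz":0,"rx":0,"ry":0,"rz":0}
    - {"dx":0.45,"dy":1,"dz":0,"rx":0,"ry":0,"rz":0}
    - {"dx":0.45,"dy":1,"dz":0,"rx":0,"ry":0,"rz":0}
    - {"dx":0.45,"dy":1,"dz":0,"rx":0,"ry":0,"rz":0}
    - {"dx":0.45,"dy":1,"dz":0,"rx":0,"ry":0,"rz":0}
    - {"dx":0.45,"dy":1,"dz":0,"rx":0,"ry":0,"rz":0}
    - {"dx":0.45,"dy":1,"dz":0,"rx":0,"ry":0,"rz":0}
    - {"dx":0.45,"dy":1,"dz":0,"rx":0,"ry":0,"rz":0}
    - {"dx":0.45,"dy":1,"dz":0,"rx":0,"ry":0,"rz":0}

```text
t: 2.7
tcp_pos: [0.4398, -0.081, 0.2313]
tool_rot: [0.983, 0.185, 0.0, 0.0]
force: [-0.4, -0.3, -0.6]
finger_gap: 1.003
gripper_force: 0.0
```

>>> move_arm:
  targets:
    - {"dx":0.5,"dy":1,"dz":0,"rx":0,"ry":0,"rz":0}
    - {"dx":0.5,"dy":1,"dz":-0.5,"rx":0,"ry":0,"rz":0}
    - {"dx":0,"dy":0.1,"dz":-1,"rx":0,"ry":0,"rz":0}
    - {"dx":0,"dy":0,"dz":-0.5,"rx":0,"ry":0,"rz":0}
    - {"dx":0,"dy":0,"dz":0,"rx":0,"ry":0,"rz":0}
    - {"dx":0,"dy":0,"dz":0,"rx":0,"ry":0,"rz":0}
    - {"dx":0,"dy":0,"dz":0,"rx":0,"ry":0,"rz":0}
    - {"dx":0,"dy":0,"dz":0,"rx":0,"ry":0,"rz":0}
    - {"dx":0,"dy":0,"dz":0,"rx":0,"ry":0,"rz":0}
    - {"dx":0,"dy":0,"dz":0,"rx":0,"ry":0,"rz":0}

```text
t: 3.95
tcp_pos: [0.4646, -0.0298, 0.1814]
tool_rot: [0.983, 0.185, 0.0, 0.0]
force: [0.3, -0.5, 0.2]
finger_gap: 0.998
gripper_force: 0.0
```

```bash
python3 - <<'E'
from h import *
s=sensors.sense();m=cams.camera_model('wrist');im=cams.snapshot('wrist')[:,:,::-1].copy();cv2.imwrite('pics/w2.png',im)
print(s['tcp_pos'],proj(m,(.4645,-.028,.115)),proj(m,(.4645,-.028,.045)))
np.save('w2.npy',m['extrinsics'])
E
```

```text
[ 0.46464143 -0.02982642  0.18143258] [278.35518455 232.41154027] [279.1425781  203.56397782]
```

View pics/w2.png

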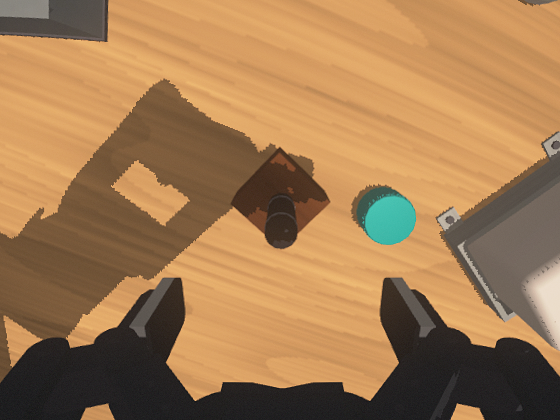

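The wrist view shows the tool top at (281,232) and the stand's centre near (281,203). That puts the tool at about (0.465, -0.030), right under the TCP, so I'll descend and grip.

>>> move_arm:
  targets:
    - {"dx":0,"dy":0,"dz":-0.9,"rx":0,"ry":0,"rz":0}
    - {"dx":0,"dy":0,"dz":-0.9,"rx":0,"ry":0,"rz":0}
    - {"dx":0,"dy":0,"dz":-0.9,"rx":0,"ry":0,"rz":0}
    - {"dx":0,"dy":0,"dz":-0.9,"rx":0,"ry":0,"rz":0}
    - {"dx":0,"dy":0,"dz":-0.9,"rx":0,"ry":0,"rz":0}
    - {"dx":0,"dy":0,"dz":0,"rx":0,"ry":0,"rz":0}
    - {"dx":0,"dy":0,"dz":0,"rx":0,"ry":0,"rz":0}
    - {"dx":0,"dy":0,"dz":0,"rx":0,"ry":0,"rz":0}
    - {"dx":0,"dy":0,"dz":0,"rx":0,"ry":0,"rz":0}
    - {"dx":0,"dy":0,"dz":0,"rx":0,"ry":0,"rz":0}

```text
t: 5.25
tcp_pos: [0.4648, -0.0298, 0.0692]
tool_rot: [0.983, 0.185, 0.0, 0.0]
force: [-0.2, -0.1, -1.0]
finger_gap: 1.0
gripper_force: 0.0
```

>>> move_arm:
  targets:
    - {"dx":0,"dy":0,"dz":0,"rx":0,"ry":0,"rz":0}
    - {"dx":0,"dy":0,"dz":0,"rx":0,"ry":0,"rz":0}
    - {"dx":0,"dy":0,"dz":0,"rx":0,"ry":0,"rz":0}
    - {"dx":0,"dy":0,"dz":0,"rx":0,"ry":0,"rz":0}
    - {"dx":0,"dy":0,"dz":0,"rx":0,"ry":0,"rz":0}
    - {"dx":0,"dy":0,"dz":0,"rx":0,"ry":0,"rz":0}
    - {"dx":0,"dy":0,"dz":0,"rx":0,"ry":0,"rz":0}
    - {"dx":0,"dy":0,"dz":0,"rx":0,"ry":0,"rz":0}
    - {"dx":0,"dy":0,"dz":0,"rx":0,"ry":0,"rz":0}
    - {"dx":0,"dy":0,"dz":0,"rx":0,"ry":0,"rz":0}
  claw: 0
  newtons: 50

```text
t: 6.5
tcp_pos: [0.4646, -0.0297, 0.0688]
tool_rot: [0.983, 0.185, -0.0, -0.0]
force: [-1.1, 0.6, 0.7]
finger_gap: 0.243
gripper_force: 48.8
```

>>> move_arm:
  targets:
    - {"dx":0,"dy":0,"dz":0.6,"rx":0,"ry":0,"rz":0}
    - {"dx":0,"dy":0,"dz":1,"rx":0,"ry":0,"rz":0}
    - {"dx":0,"dy":0,"dz":1,"rx":0,"ry":0,"rz":0}
    - {"dx":0.3,"dy":0.8,"dz":1,"rx":0,"ry":0,"rz":0}
    - {"dx":0.4,"dy":1,"dz":0.4,"rx":0,"ry":0,"rz":0}
    - {"dx":0.4,"dy":1,"dz":0,"rx":0,"ry":0,"rz":0}
    - {"dx":0.4,"dy":1,"dz":0,"rx":0,"ry":0,"rz":0}
    - {"dx":0.4,"dy":1,"dz":0,"rx":0,"ry":0,"rz":0}
    - {"dx":0.4,"dy":1,"dz":0,"rx":0,"ry":0,"rz":0}
    - {"dx":0.4,"dy":1,"dz":0,"rx":0,"ry":0,"rz":0}

```text
t: 7.75
tcp_pos: [0.5322, 0.141, 0.1686]
tool_rot: [0.983, 0.185, -0.0, 0.0]
force: [0.8, -0.1, -0.8]
finger_gap: 0.245
gripper_force: 48.9
```

>>> move_arm:
  targets:
    - {"dx":0.4,"dy":1,"dz":0,"rx":0,"ry":0,"rz":0}
    - {"dx":0.4,"dy":1,"dz":0,"rx":0,"ry":0,"rz":0}
    - {"dx":0.2,"dy":1,"dz":0,"rx":0,"ry":0,"rz":0}
    - {"dx":0,"dy":0.5,"dz":0,"rx":0,"ry":0,"rz":0}
    - {"dx":0,"dy":0,"dz":0,"rx":0,"ry":0,"rz":0}
    - {"dx":0,"dy":0,"dz":0,"rx":0,"ry":0,"rz":0}
    - {"dx":0,"dy":0,"dz":0,"rx":0,"ry":0,"rz":0}
    - {"dx":0,"dy":0,"dz":0,"rx":0,"ry":0,"rz":0}
    - {"dx":0,"dy":0,"dz":0,"rx":0,"ry":0,"rz":0}
    - {"dx":0,"dy":0,"dz":0,"rx":0,"ry":0,"rz":0}

```text
t: 9.0
tcp_pos: [0.5571, 0.2276, 0.1689]
tool_rot: [0.983, 0.185, 0.0, 0.0]
force: [-0.9, 0.1, 0.2]
finger_gap: 0.244
gripper_force: 48.9
```

```bash
python3 - <<'E'
from h import *
s=sensors.sense();m=cams.camera_model('wrist');im=cams.snapshot('wrist')[:,:,::-1].copy();cv2.imwrite('pics/w3f.png',im)
t=s['tcp_pos'];print(t,s['force'],s['finger_gap'],proj(m,(.5583,.2285,.074)),proj(m,(t[0],t[1],t[2]-.054)))
cv2.imwrite('pics/w3.png',crop(im,180,110,200,150,4,20))
E
```

```text
[0.55712441 0.22758625 0.16885821] [-0.90454471  0.07714361  0.187026  ] 0.243972829152379 [280.53631396 217.66278198] [280.99750193 240.26172616]
```

View pics/w3.png

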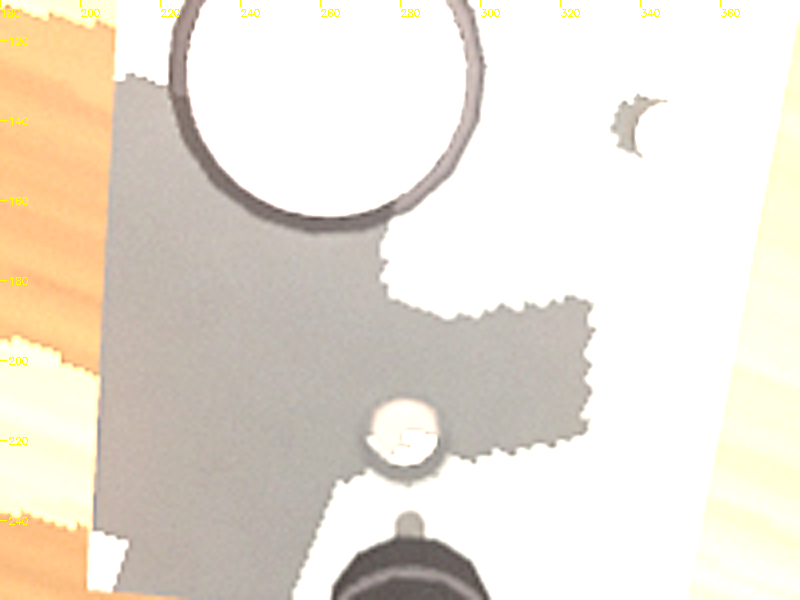

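The button is at about (281,218.5) and the pin tip at about (282.5,240). Cast onto their heights, the button lies only about 1 mm in +y from the tip. I'll press now.

>>> move_arm:
  targets:
    - {"dx":0,"dy":0.04,"dz":-0.4,"rx":0,"ry":0,"rz":0}
    - {"dx":0,"dy":0,"dz":-0.4,"rx":0,"ry":0,"rz":0}
    - {"dx":0,"dy":0,"dz":-0.3,"rx":0,"ry":0,"rz":0}
    - {"dx":0,"dy":0,"dz":-0.2,"rx":0,"ry":0,"rz":0}
    - {"dx":0,"dy":0,"dz":-0.1,"rx":0,"ry":0,"rz":0}
    - {"dx":0,"dy":0,"dz":-0.1,"rx":0,"ry":0,"rz":0}
    - {"dx":0,"dy":0,"dz":-0.1,"rx":0,"ry":0,"rz":0}
    - {"dx":0,"dy":0,"dz":-0.1,"rx":0,"ry":0,"rz":0}
    - {"dx":0,"dy":0,"dz":-0.1,"rx":0,"ry":0,"rz":0}
    - {"dx":0,"dy":0,"dz":0,"rx":0,"ry":0,"rz":0}

```text
t: 10.3
tcp_pos: [0.5573, 0.2288, 0.1241]
tool_rot: [0.983, 0.185, 0.0, -0.0]
force: [-0.2, -0.0, 2.4]
finger_gap: 0.247
gripper_force: 48.9
```

>>> move_arm:
  targets:
    - {"dx":0,"dy":0,"dz":-0.05,"rx":0,"ry":0,"rz":0}
    - {"dx":0,"dy":0,"dz":-0.04,"rx":0,"ry":0,"rz":0}
    - {"dx":0,"dy":0,"dz":0,"rx":0,"ry":0,"rz":0}
    - {"dx":0,"dy":0,"dz":0,"rx":0,"ry":0,"rz":0}
    - {"dx":0,"dy":0,"dz":0,"rx":0,"ry":0,"rz":0}
    - {"dx":0,"dy":0,"dz":0,"rx":0,"ry":0,"rz":0}
    - {"dx":0,"dy":0,"dz":0,"rx":0,"ry":0,"rz":0}
    - {"dx":0,"dy":0,"dz":0,"rx":0,"ry":0,"rz":0}
    - {"dx":0,"dy":0,"dz":0,"rx":0,"ry":0,"rz":0}
    - {"dx":0,"dy":0,"dz":0,"rx":0,"ry":0,"rz":0}

```text
t: 11.55
tcp_pos: [0.5574, 0.2288, 0.1225]
tool_rot: [0.983, 0.185, 0.001, -0.0]
force: [-1.1, 0.2, 8.1]
finger_gap: 0.241
gripper_force: 49.3
```

>>> move_arm:
  targets:
    - {"dx":0,"dy":0,"dz":0.9,"rx":0,"ry":0,"rz":0}
    - {"dx":0,"dy":0,"dz":1,"rx":0,"ry":0,"rz":0}
    - {"dx":-0.4,"dy":-1,"dz":0,"rx":0,"ry":0,"rz":0}
    - {"dx":-0.4,"dy":-1,"dz":0,"rx":0,"ry":0,"rz":0}
    - {"dx":-0.4,"dy":-1,"dz":0,"rx":0,"ry":0,"rz":0}
    - {"dx":-0.4,"dy":-1,"dz":0,"rx":0,"ry":0,"rz":0}
    - {"dx":-0.4,"dy":-1,"dz":0,"rx":0,"ry":0,"rz":0}
    - {"dx":-0.4,"dy":-1,"dz":0,"rx":0,"ry":0,"rz":0}
    - {"dx":-0.4,"dy":-1,"dz":0,"rx":0,"ry":0,"rz":0}
    - {"dx":-0.4,"dy":-1,"dz":0,"rx":0,"ry":0,"rz":0}

```text
t: 12.8
tcp_pos: [0.4765, 0.028, 0.1687]
tool_rot: [0.983, 0.185, -0.0, -0.0]
force: [0.9, 0.1, -0.1]
finger_gap: 0.242
gripper_force: 48.9
```

>>> move_arm:
  targets:
    - {"dx":-0.2,"dy":-1,"dz":0,"rx":0,"ry":0,"rz":0}
    - {"dx":-0.3,"dy":-1,"dz":0,"rx":0,"ry":0,"rz":0}
    - {"dx":0,"dy":-0.34,"dz":0,"rx":0,"ry":0,"rz":0}
    - {"dx":0,"dy":0,"dz":-0.8,"rx":0,"ry":0,"rz":0}
    - {"dx":0,"dy":0,"dz":-0.8,"rx":0,"ry":0,"rz":0}
    - {"dx":0,"dy":0,"dz":0,"rx":0,"ry":0,"rz":0}
    - {"dx":0,"dy":0,"dz":0,"rx":0,"ry":0,"rz":0}
    - {"dx":0,"dy":0,"dz":0,"rx":0,"ry":0,"rz":0}
    - {"dx":0,"dy":0,"dz":0,"rx":0,"ry":0,"rz":0}
    - {"dx":0,"dy":0,"dz":0,"rx":0,"ry":0,"rz":0}

```text
t: 14.05
tcp_pos: [0.4648, -0.0298, 0.1294]
tool_rot: [0.983, 0.185, 0.0, 0.0]
force: [0.6, 0.3, -0.4]
finger_gap: 0.246
gripper_force: 48.9
```

>>> move_arm:
  targets:
    - {"dx":0,"dy":0,"dz":-0.5,"rx":0,"ry":0,"rz":0}
    - {"dx":0,"dy":0,"dz":-0.5,"rx":0,"ry":0,"rz":0}
    - {"dx":0,"dy":0,"dz":-0.4,"rx":0,"ry":0,"rz":0}
    - {"dx":0,"dy":0,"dz":-0.3,"rx":0,"ry":0,"rz":0}
    - {"dx":0,"dy":0,"dz":-0.3,"rx":0,"ry":0,"rz":0}
    - {"dx":0,"dy":0,"dz":-0.2,"rx":0,"ry":0,"rz":0}
    - {"dx":0,"dy":0,"dz":-0.1,"rx":0,"ry":0,"rz":0}
    - {"dx":0,"dy":0,"dz":-0.1,"rx":0,"ry":0,"rz":0}
    - {"dx":0,"dy":0,"dz":0,"rx":0,"ry":0,"rz":0}
    - {"dx":0,"dy":0,"dz":0,"rx":0,"ry":0,"rz":0}

```text
t: 15.3
tcp_pos: [0.4647, -0.0298, 0.0692]
tool_rot: [0.983, 0.185, 0.0, 0.0]
force: [-0.4, -0.1, 0.6]
finger_gap: 0.241
gripper_force: 48.9
```

Seated at the original height with no side force. Releasing; then I'll lift clear.

>>> move_arm:
  targets:
    - {"dx":0,"dy":0,"dz":0,"rx":0,"ry":0,"rz":0}
    - {"dx":0,"dy":0,"dz":0,"rx":0,"ry":0,"rz":0}
    - {"dx":0,"dy":0,"dz":0,"rx":0,"ry":0,"rz":0}
    - {"dx":0,"dy":0,"dz":0,"rx":0,"ry":0,"rz":0}
    - {"dx":0,"dy":0,"dz":0,"rx":0,"ry":0,"rz":0}
    - {"dx":0,"dy":0,"dz":0,"rx":0,"ry":0,"rz":0}
    - {"dx":0,"dy":0,"dz":0,"rx":0,"ry":0,"rz":0}
    - {"dx":0,"dy":0,"dz":0,"rx":0,"ry":0,"rz":0}
    - {"dx":0,"dy":0,"dz":0,"rx":0,"ry":0,"rz":0}
    - {"dx":0,"dy":0,"dz":0,"rx":0,"ry":0,"rz":0}
  claw: 100

```text
t: 16.55
tcp_pos: [0.4646, -0.0298, 0.069]
tool_rot: [0.983, 0.185, 0.0, -0.0]
force: [-0.2, 0.3, 0.0]
finger_gap: 0.999
gripper_force: 0.0
```

>>> move_arm:
  targets:
    - {"dx":0,"dy":0,"dz":1,"rx":0,"ry":0,"rz":0}
    - {"dx":0,"dy":0,"dz":1,"rx":0,"ry":0,"rz":0}
    - {"dx":0,"dy":0,"dz":1,"rx":0,"ry":0,"rz":0}
    - {"dx":0,"dy":0,"dz":1,"rx":0,"ry":0,"rz":0}
    - {"dx":0,"dy":0,"dz":1,"rx":0,"ry":0,"rz":0}
    - {"dx":0,"dy":0,"dz":1,"rx":0,"ry":0,"rz":0}
    - {"dx":0.2,"dy":-1,"dz":1,"rx":0,"ry":0,"rz":0}
    - {"dx":0.2,"dy":-1,"dz":0,"rx":0,"ry":0,"rz":0}
    - {"dx":0.2,"dy":-1,"dz":0,"rx":0,"ry":0,"rz":0}
    - {"dx":0.2,"dy":-1,"dz":0,"rx":0,"ry":0,"rz":0}

```text
t: 17.8
tcp_pos: [0.4844, -0.1304, 0.2441]
tool_rot: [0.983, 0.185, -0.0, -0.0]
force: [-0.2, 0.2, 0.8]
finger_gap: 1.001
gripper_force: 0.0
```

```bash
python3 - <<'E'
from h import *
t=cams.snapshot('top')[:,:,::-1].copy();s=cams.snapshot('scene')[:,:,::-1].copy();w=cams.snapshot('wrist')[:,:,::-1].copy()
cv2.imwrite('pics/w4.png',w)
cv2.imwrite('pics/c4.png',np.hstack([crop(s,255,175,55,60,6),cv2.resize(w,(470,360))]))
E
```

```text
(no output)
```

View pics/c4.png

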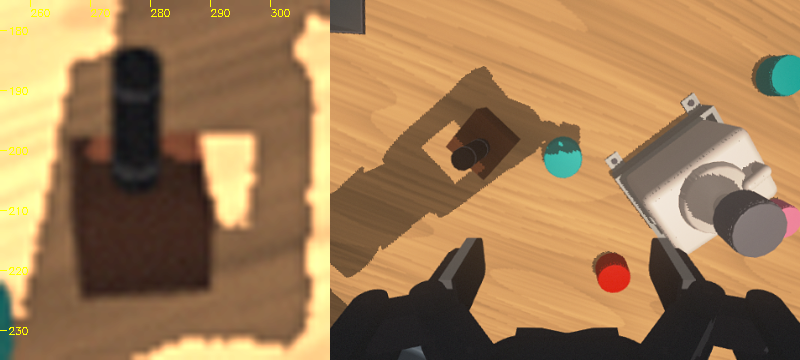

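The tool stands upright and seated in the stand (scene view, handle at (277,195)). In the wrist view the cap is at the right. Moving above the cap.

>>> move_arm:
  targets:
    - {"dx":0.2,"dy":-1,"dz":0,"rx":0,"ry":0,"rz":0}
    - {"dx":0.2,"dy":-1,"dz":0,"rx":0,"ry":0,"rz":0}
    - {"dx":0.2,"dy":-1,"dz":0,"rx":0,"ry":0,"rz":0}
    - {"dx":0.2,"dy":-1,"dz":0,"rx":0,"ry":0,"rz":0}
    - {"dx":0.2,"dy":-1,"dz":0,"rx":0,"ry":0,"rz":0}
    - {"dx":0.2,"dy":-1,"dz":0,"rx":0,"ry":0,"rz":0}
    - {"dx":0.2,"dy":-0.2,"dz":0,"rx":0,"ry":0,"rz":0}
    - {"dx":0,"dy":0,"dz":0,"rx":0,"ry":0,"rz":0}
    - {"dx":0,"dy":0,"dz":0,"rx":0,"ry":0,"rz":0}
    - {"dx":0,"dy":0,"dz":0,"rx":0,"ry":0,"rz":0}

```text
t: 19.2
tcp_pos: [0.5194, -0.2838, 0.2441]
tool_rot: [0.983, 0.185, -0.0, -0.0]
force: [-0.9, -0.1, 0.7]
finger_gap: 1.0
gripper_force: 0.0
```

```bash
python3 - <<'E'
from h import *
s=sensors.sense();m=cams.camera_model('wrist');w=cams.snapshot('wrist')[:,:,::-1].copy()
p=proj(m,(.5195,-.2854,.186));print(s['tcp_pos'],p,proj(m,(.5195,-.2854,.154)),proj(m,(s['tcp_pos'][0],s['tcp_pos'][1],.186)))
x,y=int(p[0])-80,int(p[1])-90
cv2.imwrite('pics/w5.png',crop(w,x,y,160,140,4,20))
print(x,y)
E
```

```text
[ 0.5194282  -0.28379759  0.24413133] [283.46503209 238.56238678] [283.28335886 222.24041906] [281.03809355 237.7938017 ]
203 148
```

View pics/w5.png

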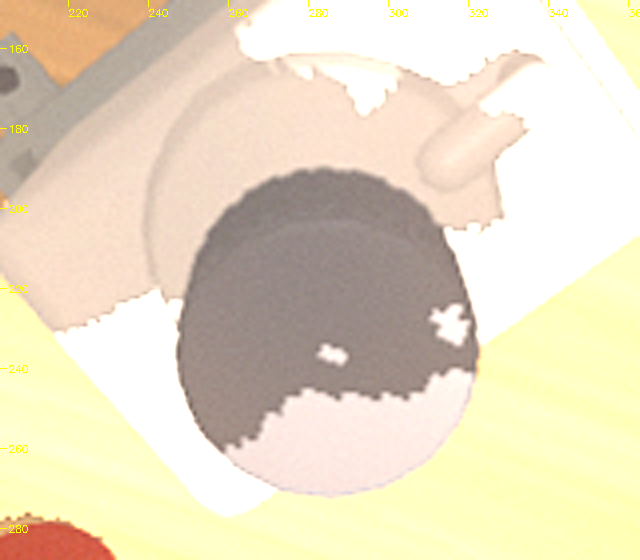

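The cap top ellipse is centred at about (285,237) and is 75 px wide, so about 0.22 m deep, which fits its height. The cap is therefore near (0.5208, -0.286). I'll correct and descend to TCP z of about 0.148.

>>> move_arm:
  targets:
    - {"dx":0.05,"dy":-0.09,"dz":-0.6,"rx":0,"ry":0,"rz":0}
    - {"dx":0,"dy":0,"dz":-0.6,"rx":0,"ry":0,"rz":0}
    - {"dx":0,"dy":0,"dz":-0.6,"rx":0,"ry":0,"rz":0}
    - {"dx":0,"dy":0,"dz":-0.6,"rx":0,"ry":0,"rz":0}
    - {"dx":0,"dy":0,"dz":-0.6,"rx":0,"ry":0,"rz":0}
    - {"dx":0,"dy":0,"dz":-0.5,"rx":0,"ry":0,"rz":0}
    - {"dx":0,"dy":0,"dz":-0.35,"rx":0,"ry":0,"rz":0}
    - {"dx":0,"dy":0,"dz":0,"rx":0,"ry":0,"rz":0}
    - {"dx":0,"dy":0,"dz":0,"rx":0,"ry":0,"rz":0}
    - {"dx":0,"dy":0,"dz":0,"rx":0,"ry":0,"rz":0}

```text
t: 20.5
tcp_pos: [0.5212, -0.2873, 0.1485]
tool_rot: [0.983, 0.185, 0.0, 0.001]
force: [0.9, 0.1, 0.4]
finger_gap: 1.004
gripper_force: 0.0
```

>>> move_arm:
  targets:
    - {"dx":0,"dy":0,"dz":0,"rx":0,"ry":0,"rz":0}
    - {"dx":0,"dy":0,"dz":0,"rx":0,"ry":0,"rz":0}
    - {"dx":0,"dy":0,"dz":0,"rx":0,"ry":0,"rz":0}
    - {"dx":0,"dy":0,"dz":0,"rx":0,"ry":0,"rz":0}
    - {"dx":0,"dy":0,"dz":0,"rx":0,"ry":0,"rz":0}
    - {"dx":0,"dy":0,"dz":0,"rx":0,"ry":0,"rz":0}
    - {"dx":0,"dy":0,"dz":0,"rx":0,"ry":0,"rz":0}
    - {"dx":0,"dy":0,"dz":0,"rx":0,"ry":0,"rz":0}
    - {"dx":0,"dy":0,"dz":0,"rx":0,"ry":0,"rz":0}
    - {"dx":0,"dy":0,"dz":0,"rx":0,"ry":0,"rz":0}
  claw: 0
  newtons: 70

```text
t: 21.75
tcp_pos: [0.5207, -0.2867, 0.1481]
tool_rot: [0.983, 0.185, -0.0, -0.0]
force: [-1.6, 2.9, 5.0]
finger_gap: 0.55
gripper_force: 71.4
```

>>> move_arm:
  targets:
    - {"dx":0,"dy":0.02,"dz":-0.07,"rx":0,"ry":0,"rz":0}
    - {"dx":0,"dy":0,"dz":-0.07,"rx":0,"ry":0,"rz":0}
    - {"dx":0,"dy":0,"dz":-0.07,"rx":0,"ry":0,"rz":0}
    - {"dx":0,"dy":0,"dz":-0.07,"rx":0,"ry":0,"rz":0}
    - {"dx":0,"dy":0,"dz":0,"rx":0,"ry":0,"rz":0}
    - {"dx":0,"dy":0,"dz":0,"rx":0,"ry":0,"rz":0}
    - {"dx":0,"dy":0,"dz":0,"rx":0,"ry":0,"rz":0}
    - {"dx":0,"dy":0,"dz":0,"rx":0,"ry":0,"rz":0}
    - {"dx":0,"dy":0,"dz":0,"rx":0,"ry":0,"rz":0}
    - {"dx":0,"dy":0,"dz":0,"rx":0,"ry":0,"rz":0}

```text
t: 23.0
tcp_pos: [0.5207, -0.2867, 0.1417]
tool_rot: [0.983, 0.185, -0.0, 0.0]
force: [-2.3, 1.8, 8.6]
finger_gap: 0.552
gripper_force: 71.9
```

>>> move_arm:
  targets:
    - {"dx":-0.01,"dy":0.01,"dz":-0.03,"rx":0,"ry":0,"rz":0.1}
    - {"dx":0,"dy":0,"dz":0,"rx":0,"ry":0,"rz":0.3}
    - {"dx":0,"dy":0,"dz":0,"rx":0,"ry":0,"rz":0.3}
    - {"dx":0,"dy":0,"dz":0,"rx":0,"ry":0,"rz":0.3}
    - {"dx":0,"dy":0,"dz":0,"rx":0,"ry":0,"rz":0.3}
    - {"dx":0,"dy":0,"dz":0,"rx":0,"ry":0,"rz":0.3}
    - {"dx":0,"dy":0,"dz":0,"rx":0,"ry":0,"rz":0.3}
    - {"dx":0,"dy":0,"dz":0,"rx":0,"ry":0,"rz":0.3}
    - {"dx":0,"dy":0,"dz":0,"rx":0,"ry":0,"rz":0.3}
    - {"dx":0,"dy":0,"dz":0,"rx":0,"ry":0,"rz":0.3}

```text
t: 24.25
tcp_pos: [0.5205, -0.2854, 0.1409]
tool_rot: [0.605, 0.797, 0.0, -0.0]
force: [-2.7, 3.5, 9.0]
finger_gap: 0.549
gripper_force: 71.9
```

```bash
python3 - <<'E'
from h import *
s=sensors.sense();print({k:np.round(s[k],3) for k in('q','force','ft_torque','tcp_pos')})
E
```

```text
{'q': array([-6.900e-01,  6.010e-01,  1.595e+00,  1.000e-03,  9.470e-01,
       -9.630e-01]), 'force': array([-2.661,  3.502,  8.971]), 'ft_torque': array([ 0.719,  0.432, -0.13 ]), 'tcp_pos': array([ 0.521, -0.285,  0.141])}
```

Turned 84° with very little torque, so the cap followed. Lifting gently.

>>> move_arm:
  targets:
    - {"dx":0,"dy":0,"dz":0,"rx":0,"ry":0,"rz":0}
    - {"dx":0,"dy":0,"dz":0.1,"rx":0,"ry":0,"rz":0}
    - {"dx":0,"dy":0,"dz":0.1,"rx":0,"ry":0,"rz":0}
    - {"dx":0,"dy":0,"dz":0.1,"rx":0,"ry":0,"rz":0}
    - {"dx":0,"dy":0,"dz":0.1,"rx":0,"ry":0,"rz":0}
    - {"dx":0,"dy":0,"dz":0.1,"rx":0,"ry":0,"rz":0}
    - {"dx":0,"dy":0,"dz":0.1,"rx":0,"ry":0,"rz":0}
    - {"dx":0,"dy":0,"dz":0.1,"rx":0,"ry":0,"rz":0}
    - {"dx":0,"dy":0,"dz":0,"rx":0,"ry":0,"rz":0}
    - {"dx":0,"dy":0,"dz":0,"rx":0,"ry":0,"rz":0}

```text
t: 25.5
tcp_pos: [0.5203, -0.2862, 0.1576]
tool_rot: [0.607, 0.795, -0.0, -0.0]
force: [-3.5, 3.2, 0.0]
finger_gap: 0.551
gripper_force: 72.1
```

>>> move_arm:
  targets:
    - {"dx":0,"dy":0,"dz":0.3,"rx":0,"ry":0,"rz":0}
    - {"dx":0,"dy":0,"dz":0.3,"rx":0,"ry":0,"rz":0}
    - {"dx":0,"dy":0,"dz":0.3,"rx":0,"ry":0,"rz":0}
    - {"dx":0,"dy":0,"dz":0.3,"rx":0,"ry":0,"rz":0}
    - {"dx":0,"dy":0,"dz":0.4,"rx":0,"ry":0,"rz":0}
    - {"dx":0,"dy":0,"dz":0.4,"rx":0,"ry":0,"rz":0}
    - {"dx":0,"dy":0,"dz":0.4,"rx":0,"ry":0,"rz":0}
    - {"dx":0,"dy":0,"dz":0.1,"rx":0,"ry":0,"rz":0}
    - {"dx":0,"dy":0,"dz":0,"rx":0,"ry":0,"rz":0}
    - {"dx":0,"dy":0,"dz":0,"rx":0,"ry":0,"rz":0}

```text
t: 26.75
tcp_pos: [0.5203, -0.2861, 0.2196]
tool_rot: [0.607, 0.795, 0.0, -0.001]
force: [0.1, -0.4, 0.1]
finger_gap: 0.547
gripper_force: 72.1
```

```bash
python3 - <<'E'
from h import *
s=cams.snapshot('scene')[:,:,::-1].copy();st=sensors.sense();print(st['tcp_pos'],st['force'],st['finger_gap'],st['gripper_force'],abs(st['qd']).max())
cv2.imwrite('pics/s6.png',crop(s,120,130,200,150,4,20))
E
```

```text
[ 0.52033744 -0.28610102  0.21960164] [-0.10228708  0.13937893  0.08232851] 0.5520450807213895 72.13499553501606 0.0021644199876734833
```

View pics/s6.png

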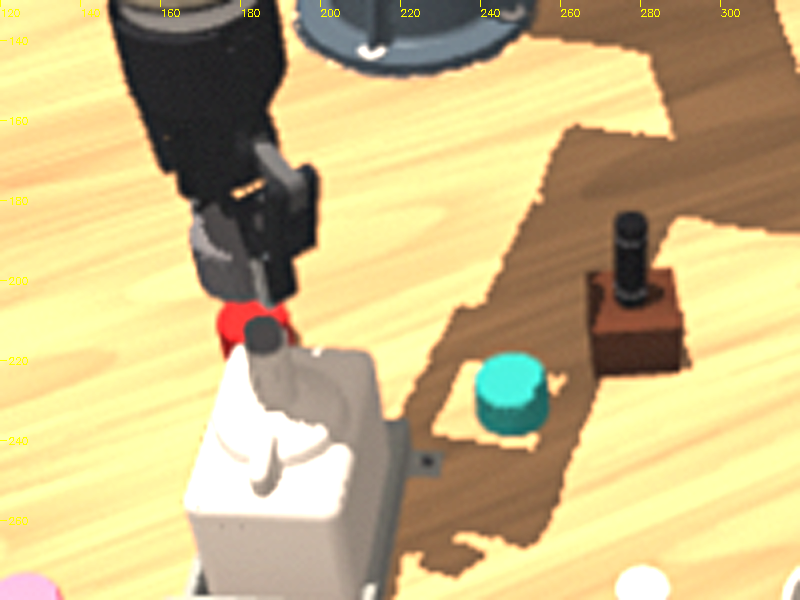

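The cap is level in the fingers at about (178,194), clear above the bare neck at (185,215). The pin tool is upright in its stand at (278,193). Handing in.

```bash
python3 -c "
from station import order
print(order.sign_off())"
```

```text
the job is handed in; nothing more can be done
None
```

I pressed the stop button fully in, put the pin tool back upright in its stand and let go, then took the cap off and held it level about 4 cm above the canister's mouth; the job is handed in, but sign-off gave no verdict.

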